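Put the specimens into their transport holders

ROBOT

A 6-joint arm with a two-finger parallel gripper is mounted at the origin on the work surface. World frame = base frame: x ahead of the robot, y to its left, z up, the work surface at z = 0. Lengths are in m, angles in rad, forces in N, time in s.
With the tool pointing down it reaches from about 0.35 to 0.775 m from the base axis. Payload 5.5 kg.
Tool frame: the origin (TCP) lies midway between the tips of the shut fingers; the grasp point (between the pads) lies 19 mm behind it; z points along the fingers, y is the direction in which the jaws open and shut (so a half turn about z gives the same grasp; the last joint's range is limited). The gripper opens to 85 mm and grips with 20 to 120 N. Pads are 22 mm wide; open, the fingers measure 114 mm over their backs; the gripper's body (76 mm by 85 mm) begins 54 mm behind the grasp point. The pads swing forward as they close: fully open they stand 13 mm farther back than shut.
Start: joints at [-1.319, 0.313, 0.046, 1.304, 0, 1.431], TCP at [0.22, -0.531, 0.231] pointing down, gripper open.
Joint ranges: [-2.76, 2.76], [-0.86, 1.69], [-1.03, 1.26], [-2.2, 2.34], [-1.47, 1.5], [-3.14, 3.14]. Speed limits (rad/s): [2.57, 2.57, 3.14, 3.14, 3.14, 3.14].

INTERFACE

Orientations are given as a rotation vector (axis times angle).
In Python, from workcell import * gives the robot as it stands.
- The arm moves only by the tool drive_tool, never from a script. Its arguments are lists of equal length, an entry for each row: "translation": the shift along the tool's x, y, z in m, a list of three; "yaw": the turn about the tool's z in rad. A call has exactly 10 rows; each row shifts and turns the commanded pose from where the row before left it, along the tool's axes as they then stand; what a row does not reach is not made up. A row lasts 1/10 s, in which the tool goes at most 50 mm and 8.59 degrees, less where a joint would pass 70% of its speed; a pose out of reach is approached as far as the arm can. A call with a gripper value outside its range is refused whole. "fingers" is the opening, from 0 (shut) to 1 (fully open), set as the call begins (left out, the last holds). The fingers move at their own pace and stop on an object; "newtons" is the grip in N (left out, the last holds). Time passes only in rows, so rows that do not move let the fingers close, or fill a call up. It gives the time, the measured TCP pose, the force and the opening at its end, in the units of the state.
- get_state(): the state, without advancing time (a new reading comes with each control period).
- read_camera(name): name is "side" or "top"; returns a dict with "img" (400x640x3 uint8, red, green, blue), "z_map" (400x640 float32, m along the optical axis (not along the pixel's ray), 0 where there is no reading), "vertical_fov" (degrees; the focal length in pixels is half the picture's height over the tangent of half this angle, whatever the lens; pixels are square), "cx", "cy" (the principal point, pixels), "extrinsics" (4x4, takes a point from camera to world coordinates). Camera axes: x right, y down, z forward; pixel columns grow to the right and rows downward; lengths in m; the calibration is good to about 2 mm. A picture is of the moment at which its call begins.
- finish_job(): hands the job in, once; it reports no verdict.
The state is a dict: "time_s": time; "joint_pos": joint angles; "joint_velocities": joint speeds; "effort": joint torques, N m; "eef_pos": TCP position; "tool_rot": TCP orientation; "force": force on the tool from outside, world axes, zero at the start; "moment": the same for the moment, N m; "grip_width": opening from 0.0 (shut) to 1.0 (fully open).
Only numpy, scipy, OpenCV 4.12 (cv2) and the standard library are available. Lean on these libraries where they do the work, as an engineer would, in place of code of your own. Each camera call takes 0.05 s, during which the arm holds its last target. There are 200 camera calls.

TASK

Put the four closed specimen containers into the grey holders, ready for transport: the largest, middle-sized and smallest capped white pots each into the round holder of its own size rank (largest in largest, and so on), and the slide box into the oblong holder, all upright and down on the holder floor. Set them down gently without dropping or tipping them, and leave the amber bottle and the open steel cup where they stand.

Things in the scene. Friction and masses are not known exactly. Their poses are not given: they have to be found in the camera images.
- pot_large: Largest specimen pot: white plastic upright cylinder with a flat ribbed white screw cap, straight-sided, 62 mm in diameter, 72 mm high over all (the cap is the top 16 mm). Loose, 120 to 216 g. Origin at the centre of its underside, z up; grip it anywhere across the diameter near the top
- pot_medium: Middle-sized specimen pot: white plastic upright cylinder with a flat ribbed white screw cap, straight-sided, 46 mm in diameter, 64 mm high over all (the cap is the top 15 mm). Loose, 67 to 122 g. Origin at the centre of its underside, z up; grip it anywhere across the diameter near the top
- pot_small: Smallest specimen pot: white plastic upright cylinder with a flat ribbed white screw cap, straight-sided, 30 mm in diameter, 56 mm high over all (the cap is the top 13 mm). Loose, 30 to 54 g. Origin at the centre of its underside, z up; grip it anywhere across the diameter near the top
- slide_box: White plastic slide box, a plain lidded block 84 mm long (its x) by 36 mm wide (its y) by 48 mm high. Loose, 90 to 165 g; its lid is fast. Origin at the centre of its underside, z up; grip it across the 36 mm width, near the top
- holder_large: Largest round holder, for the 62 mm pot: low grey plastic ring-shaped cup fixed to the table, open at the top, recess about 75 mm across, outside 91 mm across, rim 16 mm above the table, inner floor (black rubber) 5 mm above the table (recess 11 mm deep). Origin on the table at its centre
- holder_medium: Middle-sized round holder, for the 46 mm pot: low grey plastic ring-shaped cup fixed to the table, open at the top, recess about 60 mm across, outside 75 mm across, rim 16 mm above the table, inner floor (black rubber) 5 mm above the table (recess 11 mm deep). Origin on the table at its centre
- holder_small: Smallest round holder, for the 30 mm pot: low grey plastic ring-shaped cup fixed to the table, open at the top, recess about 44 mm across, outside 59 mm across, rim 16 mm above the table, inner floor (black rubber) 5 mm above the table (recess 11 mm deep). Origin on the table at its centre
- holder_box: Oblong holder, for the slide box: low grey plastic tray fixed to the table, open at the top, recess 100 mm (its x) by 52 mm (its y), outside 114 by 66 mm, rim 16 mm above the table, inner floor (black rubber) 5 mm above the table. Origin on the table at its centre
- drug_bottle: Amber drug bottle with a narrow neck and white cap, 42 mm in diameter, 74 mm high, loose; not a specimen, stays where it is. Origin at the centre of its underside
- steel_cup: Open bright steel cup, 58 mm across the rim, 42 mm high, loose; not a specimen, stays where it is. Origin at the centre of its underside. (Other things stand only round the edge, clear of all these: a tape roll 25 mm high and a shallow steel instrument tray 30 mm high beyond x = 0.74, a penlight at about x 0.29, y -0.27, and boxes and equipment up to 160 mm high beyond x = 0.75 or more than 0.55 to either side)
Mind the look-alikes: they are no part of the job. What is shaped like the pot_large but red or turquoise is not meant.

How it is judged:
At the end, for the whole second after the job is handed in: Each pot stands on the floor of the round holder of its own size, the slide box in the oblong holder: centres within 15 mm, undersides 2 to 9 mm above the holder's, upright within 0.1 rad, the box within 0.35 rad of the holder's length; all released and at rest (horizontal distance between pot_large and holder_large below 0.015 m and z of pot_large in the frame of holder_large between 0.002 and 0.009 m and angle between each of pot_large, pot_medium, pot_small, slide_box's own z axis and vertical below 0.1 rad and linear speed of each of pot_large, pot_medium, pot_small, slide_box below 0.02 m/s and horizontal distance between pot_medium and holder_medium below 0.015 m and z of pot_medium in the frame of holder_medium between 0.002 and 0.009 m and horizontal distance between pot_small and holder_small below 0.015 m and z of pot_small in the frame of holder_small between 0.002 and 0.009 m and horizontal distance between slide_box and holder_box below 0.015 m and z of slide_box in the frame of holder_box between 0.002 and 0.009 m and angle between the x axis of slide_box and the x axis of holder_box, either way round below 0.35 rad); the robot touches nothing.
It fails at once if a pot or the slide box is tipped (leaning more than 35 degrees) (angle between any of pot_large, pot_medium, pot_small, slide_box's own z axis and vertical above 0.61 rad).
It fails at once if a pot or the slide box is dropped or thrown (faster than 0.7 m/s outside the fingers, a fall of some 25 mm) ((linear speed of pot_large above 0.7 m/s and contact force between the fingers and pot_large below 0.05 N) or (linear speed of pot_medium above 0.7 m/s and contact force between the fingers and pot_medium below 0.05 N) or (linear speed of pot_small above 0.7 m/s and contact force between the fingers and pot_small below 0.05 N) or (linear speed of slide_box above 0.7 m/s and contact force between the fingers and slide_box below 0.05 N)).
It fails at once if the amber bottle is pushed more than 20 mm from its place or tipped (distance of drug_bottle from where it was at the start of the episode above 0.02 m or angle between drug_bottle's own z axis and vertical above 0.35 rad).
It fails at once if the steel cup is pushed more than 20 mm from its place or tipped (distance of steel_cup from where it was at the start of the episode above 0.02 m or angle between steel_cup's own z axis and vertical above 0.35 rad).
It also fails if it takes over 99 s, if anything falls off the work surface, if the arm or the gripper's body presses on something with over 40 N, if the wrist force passes 120 N, or if a joint passes its speed limit or range.

## Working session

There is one attempt and no reset: what is moved stays moved. The work goes in short steps, Python scripts to look and compute and a tool call to move; the robot and the scene stay as the last step left them, time stands still between calls to the robot, and variables do not carry over. Pictures are saved under pics/ and viewed, about 12 in all and at most 16, crops included, and the job is handed in when it is done.

Besides the shell and the picture viewer there is one more tool, called as name(argument=value, ...), one argument or row to a line, values as JSON. drive_tool: Moves the arm, as the interface text tells. Its arguments: {"type":"object","properties":{"translation":{"type":"array"},"yaw":{"type":"array"},"fingers":{"type":"number"},"newtons":{"type":"number"}},"required":["translation","yaw"]}

```bash
mkdir -p pics; ls
python3 - <<'E'
from workcell import *
import cv2,numpy as np
s=get_state();print({k:np.round(v,3).tolist() for k,v in s.items()})
for n in("top","side"):
    c=read_camera(n);cv2.imwrite(f"pics/{n}0.png",c["img"][...,::-1]);np.savez(f"{n}0.npz",**c)
    print(n,c["vertical_fov"],c["cx"],c["cy"],np.round(c["extrinsics"],4).tolist(),(c["z_map"]>0).mean())
E
```

```text
pics
{'time_s': 0.0, 'joint_pos': [-1.319, 0.314, 0.045, 1.304, 0.0, 1.431], 'joint_velocities': [-0.0, 0.001, -0.001, -0.0, 0.0, 0.0], 'effort': [-0.001, -48.063, 29.853, 0.019, 0.0, 0.0], 'eef_pos': [0.219, -0.531, 0.23], 'tool_rot': [-3.08, -0.611, 0.0], 'force': [-0.362, 0.613, -0.049], 'moment': [-0.025, -0.009, -0.064], 'grip_width': 0.998}
top 52.852981000120856 314.63485899559095 199.30835457933725 [[0.0201, -0.9981, 0.0589, 0.4054], [-0.9998, -0.0201, 0.0019, 0.0083], [-0.0007, -0.059, -0.9983, 1.2644], [0.0, 0.0, 0.0, 1.0]] 0.9958203125
side 44.117968075781874 310.85008261602223 203.10694880841066 [[-0.8032, -0.2964, 0.5167, -0.0932], [-0.5956, 0.3842, -0.7054, 0.7954], [0.0106, -0.8743, -0.4852, 0.6186], [0.0, 0.0, 0.0, 1.0]] 0.99583984375
```

View pics/top0.png

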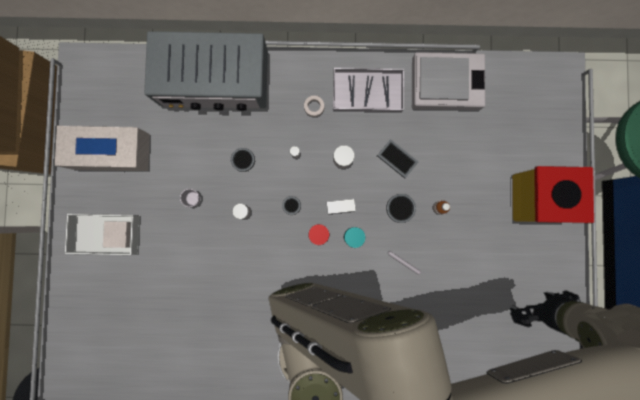

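View pics/side0.png

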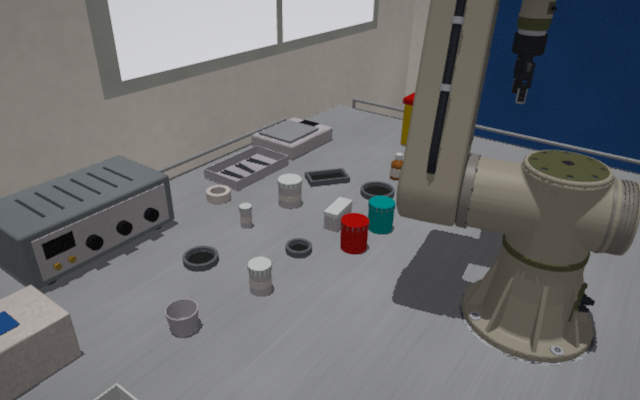

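The top view shows the large pot at (344,156), the medium pot at (241,211), the small pot at (295,152) and the slide box at (341,206). The holders are large (401,208), medium (243,159), small (291,205) and box (397,158, rotated). The bottle is at (442,207), the cup at (191,199), and the red and turquoise look-alikes at (319,234) and (355,237). The side view agrees.

```bash
cat > h.py <<'E'
import numpy as np,cv2
def load(n): return dict(np.load(n))
def ray(c,u,v,z):
    f=200/np.tan(np.radians(float(c["vertical_fov"]))/2);E=c["extrinsics"]
    d=np.stack([(np.asarray(u)-c["cx"])/f,(np.asarray(v)-c["cy"])/f,np.ones(np.shape(u))],-1)@E[:3,:3].T
    return E[:3,3]+d*((z-E[2,3])/d[...,2])[...,None]
def cloud(c):
    f=200/np.tan(np.radians(float(c["vertical_fov"]))/2);E=c["extrinsics"]
    v,u=np.mgrid[:400,:640];z=c["z_map"]
    return np.stack([(u-c["cx"])/f*z,(v-c["cy"])/f*z,z],-1)@E[:3,:3].T+E[:3,3]
def blob(c,mask,uv,r,z):
    m=mask.copy();k=np.zeros_like(m);k[uv[1]-r:uv[1]+r+1,uv[0]-r:uv[0]+r+1]=1;m=m&k
    v,u=np.nonzero(m);P=ray(c,u,v,z)[:,:2];(q,s,a)=cv2.minAreaRect(P.astype(np.float32)*1000)
    return P.mean(0),np.array(q)/1000,s,a,len(u),2*np.sqrt(len(u)*(1.26-z)**2/402**2/np.pi)
E
python3 - <<'E'
from h import *
c=load("top0.npz");P=cloud(c);g=c["img"].min(2);G=c["img"].max(2)
for n,uv,r,z in[("potL",(344,156),15,.072),("potM",(241,211),13,.064),("potS",(295,152),10,.056),("box",(341,206),18,.048),("cup",(191,199),14,.042),("bot",(442,207),12,.074)]:
    H=P[...,2];mask=(H>z-.009)
    m,q,s,a,N,d=blob(c,mask,uv,r,z);zz=P[uv[1],uv[0],2]
    print(n,m.round(4),q.round(4),np.round(s,1),round(a,1),"d",d.round(4),"z",zz.round(4))
for n,uv,r in[("hL",(401,208),17),("hM",(243,159),15),("hS",(291,205),11),("hB",(397,158),22)]:
    m,q,s,a,N,d=blob(c,G<60,uv,r,.005);m2,q2,s2,a2,N2,d2=blob(c,P[...,2]>.009,uv,r+2,.016)
    print(n,m.round(4),q.round(4),np.round(s,1),round(a,1),"d",d.round(4),"| rim",m2.round(4),q2.round(4),np.round(s2,1),round(a2,1),"z",P[uv[1],uv[0],2].round(4))
I=cv2.resize(c["img"][125:260,160:470,::-1],None,fx=2.58,fy=2.58,interpolation=2);cv2.imwrite("pics/topcrop.png",I)
E
```

```text
potL [ 0.6088 -0.0731] [ 0.6093 -0.0734] [60.4 62.4] 54.3 d 0.0609 z 0.0661
potM [0.4367 0.2328] [0.4374 0.2245] [56.6 64.1] 5.5 d 0.0464 z 0.0637
potS [0.6229 0.0747] [0.6309 0.0711] [30.3 47.4] 60.5 d 0.0306 z 0.0553
box [ 0.4582 -0.0684] [ 0.4576 -0.0693] [87.8 59.1] 78.9 d 0.0622 z 0.0439
cup [0.4729 0.3951] [0.467  0.3853] [79.3 68.9] 84.3 d 0.0317 z 0.0011
bot [ 0.4616 -0.3768] [ 0.4552 -0.3702] [25.3 87.8] 29.5 d 0.0223 z 0.0654
hL [ 0.4586 -0.2597] [ 0.4595 -0.2601] [72.2 68.9] 0.5 d 0.0741 | rim [ 0.4578 -0.259 ] [ 0.4577 -0.264 ] [ 86.9 105.5] 1.2 z -0.0035
hM [0.6023 0.2416] [0.6022 0.2417] [55.3 56.6] 65.2 d 0.0573 | rim [0.5988 0.2396] [0.601  0.2456] [85.5 74.1] 75.0 z 0.008
hS [0.4603 0.084 ] [0.4605 0.0844] [37.6 37.6] 1.2 d 0.0417 | rim [0.4593 0.0847] [0.4611 0.0836] [57.2 74.5] 82.0 z 0.0011
hB [ 0.6157 -0.2479] [ 0.6155 -0.2479] [96.8 48.8] 52.0 d 0.0764 | rim [ 0.6129 -0.2457] [ 0.6226 -0.2352] [146.8  85.3] 59.2 z 0.0026
```

View pics/topcrop.png

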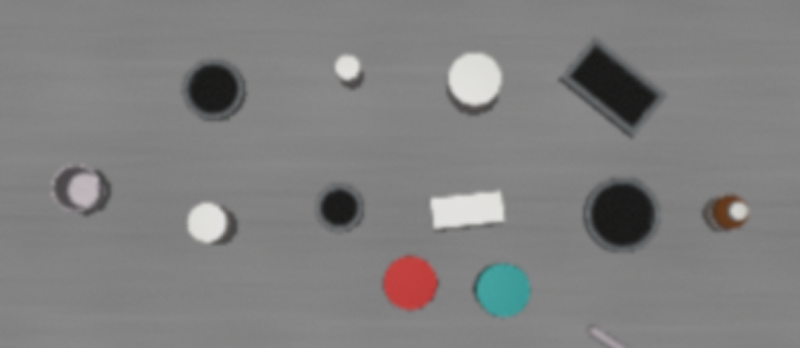

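Run:
```python
from h import *
c=load("top0.npz");g=c["img"].min(2);P=cloud(c)
def pca(n,mask,uv,r,z):
    m,q,s,a,N,d=blob(c,mask,uv,r,z)
    k=np.zeros_like(mask);k[uv[1]-r:uv[1]+r+1,uv[0]-r:uv[0]+r+1]=1;v,u=np.nonzero(mask&k);X=ray(c,u,v,z)[:,:2]
    w,V=np.linalg.eigh(np.cov(X.T));print(n,"mean",m.round(4),"rect",q.round(4),np.round(s,1),round(a,1),"d",d.round(4),"pca",np.degrees(np.arctan2(V[1,1],V[0,1])).round(1),np.sqrt(12*w).round(3))
for n,uv,r,z in[("potL",(344,156),15,.072),("potM",(241,211),13,.064),("potS",(295,152),10,.056),("box",(341,206),18,.048)]:
    pca(n,g>170,uv,r,z)
pca("hB",c["img"].max(2)<60,(397,158),22,.005)
sat=c["img"].max(2).astype(int)-g
for n,uv in(("red",(319,234)),("turq",(355,237))):pca(n,sat>60,uv,15,.072)
# side view check
s=load("side0.npz");g=s["img"].min(2)
for n,uv,r,z in[("potL",(290,181),14,.072),("potM",(260,265),13,.064),("potS",(246,207),8,.056),("box",(339,208),18,.048)]:
    k=np.zeros(g.shape,bool);k[uv[1]-r:uv[1]+r,uv[0]-r:uv[0]+r]=1;v,u=np.nonzero(k&(g>150));print(n,len(u),ray(s,u,v,z)[:,:2].mean(0).round(3))
```

```text
potL mean [ 0.6102 -0.0732] rect [ 0.6087 -0.073 ] [57.3 56.8] 1.0 d 0.0595 pca 106.1 [0.052 0.053]
potM mean [0.4377 0.2339] rect [0.4369 0.234 ] [41.9 38.8] 1.7 d 0.0443 pca 175.8 [0.038 0.039]
potS mean [0.6235 0.0758] rect [0.6236 0.0761] [27.5 24.2] 1.3 d 0.0279 pca -175.7 [0.024 0.025]
box mean [ 0.459  -0.0687] rect [ 0.4588 -0.0687] [34.8 82.6] 7.5 d 0.0603 pca 97.3 [0.035 0.083]
hB mean [ 0.6157 -0.2479] rect [ 0.6155 -0.2479] [96.8 48.8] 52.0 d 0.0764 pca 52.0 [0.049 0.096]
red mean [ 0.3729 -0.0027] rect [ 0.3735 -0.0029] [58.9 56.1] 1.2 d 0.061 pca -143.2 [0.052 0.053]
turq mean [ 0.3665 -0.1093] rect [ 0.3654 -0.1093] [55.9 56.1] 0.9 d 0.0592 pca 91.7 [0.05  0.052]
potL 218 [ 0.608 -0.069]
potM 276 [0.436 0.237]
potS 67 [0.621 0.079]
box 271 [ 0.458 -0.065]
```

drive_tool(
  translation=[
    [0,0,0],
    [0,0,0],
    [0,0,0],
    [0,0,0],
    [0,0,0],
    [0,0,0],
    [0,0,0],
    [0,0,0],
    [0.03,0.03,0],
    [0.03,0.03,0],
  ],
  yaw=[-0.1475,-0.1475,-0.1475,-0.1475,-0.1475,-0.1475,-0.1475,-0.1475,0,0],
  fingers=1,
  newtons=40,
)

```text
time_s: 1.1
eef_pos: [0.2793, -0.4712, 0.2305]
tool_rot: [-2.223, -2.219, -0.001]
force: [0.2, 0.9, 0.6]
grip_width: 1.002
```

drive_tool(
  translation=[
    [0.037,0.032,0.003],
    [0.037,0.032,0.003],
    [0.037,0.032,0.003],
    [0.037,0.032,0.003],
    [0.037,0.032,0.003],
    [0.037,0.032,0.003],
    [0.037,0.032,0.003],
    [0.037,0.032,0.003],
    [0.037,0.032,0.003],
    [0.037,0.032,0.003],
  ],
  yaw=[0,0,0,0,0,0,0,0,0,0],
)

```text
time_s: 2.1
eef_pos: [0.6, -0.0992, 0.2008]
tool_rot: [-2.22, -2.222, 0.001]
force: [0.4, -1.4, -1.1]
grip_width: 0.998
```

drive_tool(
  translation=[
    [0.012,0.005,0.01],
    [0.014,0.005,0.015],
    [0,0,0.02],
    [0,0,0.02],
    [0,0,0.02],
    [0,0,0.02],
    [0,0,0.02],
    [0,0,0.02],
    [0,0,0.015],
    [0,0,0.01],
  ],
  yaw=[0,0,0,0,0,0,0,0,0,0],
)

```text
time_s: 3.1
eef_pos: [0.6074, -0.0753, 0.0293]
tool_rot: [-2.219, -2.22, 0.003]
force: [-0.0, 0.3, -0.3]
grip_width: 0.999
```

drive_tool(
  translation=[
    [0,0,0],
    [0,0,0],
    [0,0,0],
    [0,0,0],
    [0,0,0],
    [0,0,0],
    [0,0,0],
    [0,0,0],
    [0,0,0],
    [0,0,0],
  ],
  yaw=[0,0,0,0,0,0,0,0,0,0],
  fingers=0,
  newtons=40,
)

```text
time_s: 4.1
eef_pos: [0.6092, -0.0751, 0.0316]
tool_rot: [2.22, 2.222, 0.0]
force: [-1.3, -0.3, 2.2]
grip_width: 0.716
```

drive_tool(
  translation=[
    [0,0,-0.005],
    [0,0,-0.015],
    [0,0,-0.02],
    [0,0,-0.02],
    [-0.01,-0.01,-0.01],
    [-0.03,-0.025,0],
    [-0.04,-0.03,0],
    [-0.04,-0.03,0],
    [-0.04,-0.03,0],
    [-0.027,-0.025,0],
  ],
  yaw=[0,0,0,0,0,0,0,0,0,0],
)

```text
time_s: 5.1
eef_pos: [0.4566, -0.2646, 0.101]
tool_rot: [-2.222, -2.22, 0.002]
force: [0.8, -0.3, -1.0]
grip_width: 0.717
```

drive_tool(
  translation=[
    [0,0,0.01],
    [0,0,0.015],
    [0,0,0.01],
    [0,0,0.005],
    [0,0,0],
    [0,0,0],
    [0,0,0],
    [0,0,0],
    [0,0,0],
    [0,0,0],
  ],
  yaw=[0,0,0,0,0,0,0,0,0,0],
)

```text
time_s: 6.1
eef_pos: [0.4595, -0.2623, 0.0615]
tool_rot: [2.22, 2.222, 0.0]
force: [0.1, -0.5, -1.5]
grip_width: 0.715
```

Run:
```python
from workcell import *
import cv2
print(get_state()["eef_pos"])
c=read_camera("side");cv2.imwrite("pics/side1.png",cv2.resize(c["img"][130:280,260:480,::-1],None,fx=3.2,fy=3.2))
print(get_state()["eef_pos"],get_state()["force"])
```

```text
[ 0.45947663 -0.26230128  0.06154765]
[ 0.4594164  -0.26231312  0.06151206] [ 0.52680478 -0.06555822 -2.72822901]
```

View pics/side1.png

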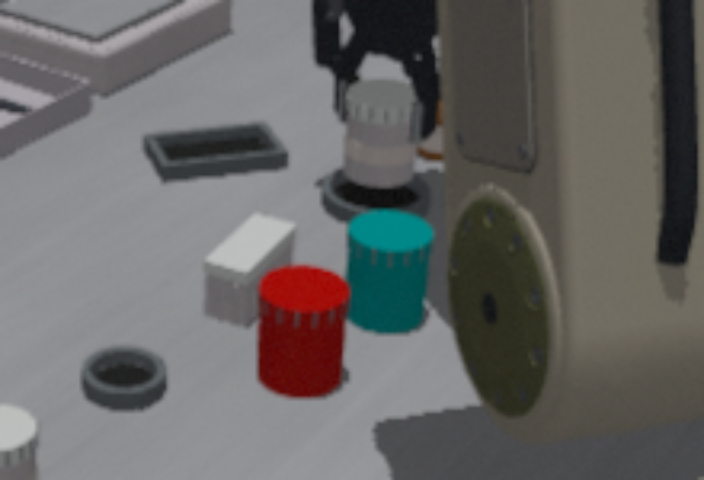

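The large pot hangs upright, centred over the large holder (pot at 380,130, holder at 378,195 in the crop). I'll lower it.

drive_tool(
  translation=[
    [0,0,0.005],
    [0,0,0.005],
    [0,0,0.005],
    [0,0,0.003],
    [0,0,0.003],
    [0,0,0.002],
    [0,0,0.0015],
    [0,0,0],
    [0,0,0],
    [0,0,0],
  ],
  yaw=[0,0,0,0,0,0,0,0,0,0],
)

```text
time_s: 7.15
eef_pos: [0.4594, -0.2623, 0.0369]
tool_rot: [2.22, 2.222, 0.0]
force: [0.7, 0.7, -1.1]
grip_width: 0.72
```

drive_tool(
  translation=[
    [0,0,0.001],
    [0,0,0],
    [0,0,0],
    [0,0,0],
    [0,0,0],
    [0,0,0],
    [0,0,0],
    [0,0,0],
    [0,0,0],
    [0,0,0],
  ],
  yaw=[0,0,0,0,0,0,0,0,0,0],
)

```text
time_s: 8.15
eef_pos: [0.4595, -0.2624, 0.0366]
tool_rot: [2.22, 2.222, -0.0]
force: [-2.1, 1.2, 5.6]
grip_width: 0.715
```

drive_tool(
  translation=[
    [0,0,0],
    [0,0,0],
    [0,0,0],
    [0,0,0],
    [0,0,0],
    [0,0,0],
    [0,0,-0.01],
    [0,0,-0.025],
    [0,0,-0.035],
    [0,0,-0.03],
  ],
  yaw=[0,0,0,0,0,0,0,0,0,0],
  fingers=1,
)

```text
time_s: 9.15
eef_pos: [0.4593, -0.2623, 0.1379]
tool_rot: [2.22, 2.222, 0.0]
force: [0.3, -0.9, -0.5]
grip_width: 0.998
```

drive_tool(
  translation=[
    [0.03,0,0],
    [0.04,0,0],
    [0.04,0,0],
    [0.04,0,0],
    [0.03,0,0],
    [0.014,0,0],
    [0,0,0.01],
    [0,0,0.02],
    [0,0,0.01],
    [0,0,0],
  ],
  yaw=[0,0,0,0,0,0,-0.065,-0.064,0,0],
  fingers=0.75,
)

```text
time_s: 10.15
eef_pos: [0.4581, -0.0683, 0.0947]
tool_rot: [-2.073, -2.357, 0.002]
force: [0.7, 1.0, 0.2]
grip_width: 0.752
```

drive_tool(
  translation=[
    [0,0,0.01],
    [0,0,0.015],
    [0,0,0.015],
    [0,0,0.015],
    [0,0,0.012],
    [0,0,0.007],
    [0,0,0.003],
    [0,0,0],
    [0,0,0],
    [0,0,0],
  ],
  yaw=[0,0,0,0,0,0,0,0,0,0],
)

```text
time_s: 11.15
eef_pos: [0.4597, -0.0684, 0.0194]
tool_rot: [2.072, 2.36, 0.001]
force: [-0.1, -0.8, -0.2]
grip_width: 0.749
```

drive_tool(
  translation=[
    [0,0,0],
    [0,0,0],
    [0,0,0],
    [0,0,0],
    [0,0,0],
    [0,0,0],
    [0,0,0],
    [0,0,0],
    [0,0,0],
    [0,0,0],
  ],
  yaw=[0,0,0,0,0,0,0,0,0,0],
  fingers=0,
)

```text
time_s: 12.15
eef_pos: [0.4596, -0.0684, 0.0192]
tool_rot: [2.072, 2.36, 0.001]
force: [0.1, 0.1, 5.3]
grip_width: 0.416
```

drive_tool(
  translation=[
    [0,0,-0.005],
    [0,0,-0.015],
    [0,0,-0.02],
    [0,0,-0.015],
    [0,0,-0.005],
    [0,0,0],
    [0,0,0],
    [0,0,0],
    [0,0,0],
    [0,0,0],
  ],
  yaw=[0,0,0,0,0.1,0.13,0.14,0.14,0.14,0.14],
)

```text
time_s: 13.15
eef_pos: [0.4584, -0.0681, 0.0785]
tool_rot: [-2.825, -1.373, 0.002]
force: [0.1, -0.3, -1.7]
grip_width: 0.415
```

drive_tool(
  translation=[
    [-0.003,0.015,0],
    [-0.006,0.03,0],
    [-0.007,0.035,0],
    [-0.007,0.035,0],
    [-0.007,0.035,0],
    [-0.007,0.035,0],
    [-0.005,0.03,0],
    [-0.003,0.018,0],
    [0,0,0],
    [0,0,0],
  ],
  yaw=[0,0,0,0,0,0,0,0,0,0],
)

```text
time_s: 14.15
eef_pos: [0.6151, -0.2471, 0.0778]
tool_rot: [-2.819, -1.383, 0.002]
force: [0.2, -0.3, -1.8]
grip_width: 0.414
```

drive_tool(
  translation=[
    [0,0,0.008],
    [0,0,0.012],
    [0,0,0.01],
    [0,0,0.007],
    [0,0,0.005],
    [0,0,0.004],
    [0,0,0.004],
    [0,0,0.002],
    [0,0,0.001],
    [0,0,0],
  ],
  yaw=[0,0,0,0,0,0,0,0,0,0],
)

```text
time_s: 15.15
eef_pos: [0.6157, -0.2467, 0.0259]
tool_rot: [2.821, 1.382, 0.0]
force: [0.6, -0.4, -0.6]
grip_width: 0.414
```

drive_tool(
  translation=[
    [0,0,0.001],
    [0,0,0],
    [0,0,0],
    [0,0,0],
    [0,0,0],
    [0,0,0],
    [0,0,0],
    [0,0,0],
    [0,0,0],
    [0,0,0],
  ],
  yaw=[0,0,0,0,0,0,0,0,0,0],
)

```text
time_s: 16.15
eef_pos: [0.6156, -0.2467, 0.0248]
tool_rot: [2.821, 1.382, -0.0]
force: [0.6, 0.4, -2.1]
grip_width: 0.417
```

drive_tool(
  translation=[
    [0,0,0.001],
    [0,0,0.0005],
    [0,0,0],
    [0,0,0],
    [0,0,0],
    [0,0,0],
    [0,0,0],
    [0,0,0],
    [0,0,0],
    [0,0,0],
  ],
  yaw=[0,0,0,0,0,0,0,0,0,0],
)

```text
time_s: 17.15
eef_pos: [0.6157, -0.2467, 0.0243]
tool_rot: [2.821, 1.381, 0.001]
force: [-2.3, 1.0, 4.8]
grip_width: 0.413
```

drive_tool(
  translation=[
    [0,0,0],
    [0,0,0],
    [0,0,0],
    [0,0,0],
    [0,0,-0.01],
    [0,0,-0.03],
    [0,0,-0.04],
    [0,0,-0.03],
    [0,0,0],
    [0,0,0],
  ],
  yaw=[0,0,0,0,0,0,-0.08,-0.14,-0.14,-0.14],
  fingers=0.75,
)

```text
time_s: 18.15
eef_pos: [0.6167, -0.2473, 0.1362]
tool_rot: [2.383, 2.041, 0.002]
force: [-0.2, 0.3, -0.3]
grip_width: 0.751
```

drive_tool(
  translation=[
    [0,0,0],
    [0.015,0,0],
    [0.035,0.001,0],
    [0.045,0.001,0],
    [0.045,0.001,0],
    [0.045,0.001,0],
    [0.045,0.001,0],
    [0.045,0.001,0],
    [0.035,0.001,0],
    [0.012,0.001,0],
  ],
  yaw=[-0.16,0,0,0,0,0,0,0,0,0],
)

```text
time_s: 19.15
eef_pos: [0.6259, 0.0799, 0.1338]
tool_rot: [-2.231, -2.211, -0.001]
force: [0.5, 0.8, 0.2]
grip_width: 0.753
```

drive_tool(
  translation=[
    [0,0,0],
    [0,0,0.02],
    [0,0,0.02],
    [0,0,0.015],
    [0,0,0.005],
    [0,0,0],
    [0,0,0],
    [0,0,0],
    [0,0,0],
    [0,0,0],
  ],
  yaw=[0,0,0,0,0,0,0,0,0,0],
)

```text
time_s: 20.15
eef_pos: [0.6272, 0.0752, 0.0739]
tool_rot: [2.232, 2.21, 0.001]
force: [-0.2, 0.0, -0.2]
grip_width: 0.748
```

drive_tool(
  translation=[
    [0,-0.003,0.005],
    [0,0,0.012],
    [0,0,0.012],
    [0,0,0.012],
    [0,0,0.007],
    [0,0,0.004],
    [0,0,0],
    [0,0,0],
    [0,0,0],
    [0,0,0],
  ],
  yaw=[-0.01,0,0,0,0,0,0,0,0,0],
)

```text
time_s: 21.15
eef_pos: [0.6243, 0.0753, 0.0219]
tool_rot: [2.221, 2.221, 0.001]
force: [-0.4, -0.3, -0.6]
grip_width: 0.75
```

drive_tool(
  translation=[
    [0,0,0],
    [0,0,0],
    [0,0,0],
    [0,0,0],
    [0,0,0],
    [0,0,0],
    [0,0,0],
    [0,0,0],
    [0,0,0],
    [0,0,0],
  ],
  yaw=[0,0,0,0,0,0,0,0,0,0],
  fingers=0,
  newtons=30,
)

```text
time_s: 22.15
eef_pos: [0.624, 0.0753, 0.0216]
tool_rot: [2.221, 2.221, 0.0]
force: [-0.7, -0.4, 5.2]
grip_width: 0.342
```

drive_tool(
  translation=[
    [0,0,-0.005],
    [0,0,-0.015],
    [0,0,-0.02],
    [0.002,-0.015,-0.01],
    [0.002,-0.03,0],
    [0.002,-0.035,0],
    [0.002,-0.035,0],
    [0.001,-0.03,0],
    [0,-0.0185,0],
    [0,0,0],
  ],
  yaw=[0,0,0,0,0,0,0,0,0,0],
)

```text
time_s: 23.15
eef_pos: [0.4567, 0.0845, 0.0708]
tool_rot: [-2.219, -2.22, 0.004]
force: [-0.3, 0.1, -0.6]
grip_width: 0.338
```

drive_tool(
  translation=[
    [0,0,0.008],
    [0,0,0.01],
    [0,0,0.008],
    [0,0,0.004],
    [0,0,0],
    [0,0,0],
    [0,0,0],
    [0,0,0],
    [0,0,0],
    [0,0,0],
  ],
  yaw=[0,0,0,0,0,0,0,0,0,0],
)

```text
time_s: 24.15
eef_pos: [0.4605, 0.0843, 0.0415]
tool_rot: [2.221, 2.221, 0.0]
force: [0.8, -0.2, 0.2]
grip_width: 0.34
```

drive_tool(
  translation=[
    [0,0,0.004],
    [0,0,0.004],
    [0,0,0.003],
    [0,0,0.002],
    [0,0,0.001],
    [0,0,0.001],
    [0,0,0.0005],
    [0,0,0],
    [0,0,0],
    [0,0,0],
  ],
  yaw=[0,0,0,0,0,0,0,0,0,0],
)

```text
time_s: 25.15
eef_pos: [0.4602, 0.0843, 0.0265]
tool_rot: [2.221, 2.221, -0.0]
force: [-3.4, -0.4, 7.6]
grip_width: 0.346
```

Contact with the floor. I'll release and rise, then move on to the medium pot at (.437,.234).

drive_tool(
  translation=[
    [0,0,0],
    [0,0,0],
    [0,0,0],
    [0,0,0],
    [0,0,-0.01],
    [0,0,-0.03],
    [0,0,-0.04],
    [0,0,-0.02],
    [0,0,0],
    [0,0,0],
  ],
  yaw=[0,0,0,0,0,0,0,0,0,0],
  fingers=0.8,
)

```text
time_s: 26.15
eef_pos: [0.4606, 0.0843, 0.1263]
tool_rot: [2.221, 2.221, 0.001]
force: [-0.6, -0.6, -0.1]
grip_width: 0.798
```

drive_tool(
  translation=[
    [0.02,-0.003,0],
    [0.035,-0.005,0],
    [0.04,-0.006,0],
    [0.03,-0.005,0],
    [0.02,-0.004,0],
    [0.005,0,0],
    [0,0,0.02],
    [0,0,0.015],
    [0,0,0],
    [0,0,0],
  ],
  yaw=[0,0,0,0,0,0,0,0,0,0],
)

```text
time_s: 27.15
eef_pos: [0.4367, 0.2335, 0.0901]
tool_rot: [-2.222, -2.22, 0.003]
force: [-0.3, -0.6, 1.1]
grip_width: 0.798
```

drive_tool(
  translation=[
    [0,0,0.01],
    [0,0,0.015],
    [0,0,0.015],
    [0,0,0.013],
    [0,0,0.008],
    [0,0,0.004],
    [0,0,0],
    [0,0,0],
    [0,0,0],
    [0,0,0],
  ],
  yaw=[0,0,0,0,0,0,0,0,0,0],
)

```text
time_s: 28.15
eef_pos: [0.4378, 0.2344, 0.0263]
tool_rot: [2.221, 2.221, 0.001]
force: [-0.1, 0.4, -0.9]
grip_width: 0.797
```

drive_tool(
  translation=[
    [0,0,0],
    [0,0,0],
    [0,0,0],
    [0,0,0],
    [0,0,0],
    [0,0,0],
    [0,0,0],
    [0,0,0],
    [0,0,0],
    [0,0,0],
  ],
  yaw=[0,0,0,0,0,0,0,0,0,0],
  fingers=0,
  newtons=40,
)

```text
time_s: 29.15
eef_pos: [0.4376, 0.2344, 0.0262]
tool_rot: [2.221, 2.221, 0.001]
force: [-1.3, -1.0, 6.3]
grip_width: 0.531
```

Gripped (45 mm). Move by dx +0.1645, dy +0.007 to the medium holder.

drive_tool(
  translation=[
    [0,0,-0.005],
    [0,0,-0.015],
    [0,0,-0.02],
    [0.001,0.015,-0.01],
    [0.002,0.03,0],
    [0.002,0.035,0],
    [0.001,0.035,0],
    [0.001,0.03,0],
    [0,0.0195,0],
    [0,0,0],
  ],
  yaw=[0,0,0,0,0,0,0,0,0,0],
)

```text
time_s: 30.15
eef_pos: [0.6042, 0.2409, 0.075]
tool_rot: [2.222, 2.219, 0.001]
force: [-0.3, 0.0, -1.9]
grip_width: 0.529
```

drive_tool(
  translation=[
    [0,0,0.008],
    [0,0,0.01],
    [0,0,0.008],
    [0,0,0.004],
    [0,0,0],
    [0,0,0],
    [0,0,0],
    [0,0,0],
    [0,0,0],
    [0,0,0],
  ],
  yaw=[0,0,0,0,0,0,0,0,0,0],
)

```text
time_s: 31.15
eef_pos: [0.602, 0.2413, 0.046]
tool_rot: [2.221, 2.221, 0.0]
force: [0.8, -0.1, -1.3]
grip_width: 0.525
```

drive_tool(
  translation=[
    [0,0,0.004],
    [0,0,0.004],
    [0,0,0.003],
    [0,0,0.002],
    [0,0,0.001],
    [0,0,0.001],
    [0,0,0.0005],
    [0,0,0],
    [0,0,0],
    [0,0,0],
  ],
  yaw=[0,0,0,0,0,0,0,0,0,0],
)

```text
time_s: 32.15
eef_pos: [0.6015, 0.2412, 0.0313]
tool_rot: [2.221, 2.221, -0.0]
force: [-3.5, -1.4, 5.0]
grip_width: 0.53
```

Contact. I'll release, rise and back away to clear the view.

drive_tool(
  translation=[
    [0,0,0],
    [0,0,0],
    [0,0,0],
    [0,0,0],
    [0,0,-0.01],
    [0,0,-0.03],
    [0,0,-0.04],
    [0,0,-0.04],
    [0,0,-0.03],
    [0,0,0],
  ],
  yaw=[0,0,0,0,0,0,0,0,0,0],
  fingers=0.85,
)

```text
time_s: 33.15
eef_pos: [0.6048, 0.2421, 0.187]
tool_rot: [2.218, 2.218, 0.014]
force: [0.4, 0.6, 0.6]
grip_width: 0.851
```

drive_tool(
  translation=[
    [0.03,-0.01,0],
    [0.04,-0.02,0],
    [0.04,-0.02,0],
    [0.04,-0.02,0],
    [0.04,-0.02,0],
    [0.04,-0.02,0],
    [0.03,-0.02,0],
    [0,0,0],
    [0,0,0],
    [0,0,0],
  ],
  yaw=[0,0,0,0,0,0,0,0,0,0],
)

```text
time_s: 34.15
eef_pos: [0.4721, 0.5005, 0.18]
tool_rot: [2.222, 2.22, -0.001]
force: [0.8, -0.1, 0.2]
grip_width: 0.848
```

Run:
```python
from workcell import *
from h import *
c=read_camera("top");s=read_camera("side")
cv2.imwrite("pics/t2.png",cv2.resize(c["img"][100:280,150:490,::-1],None,fx=2.3,fy=2.3));cv2.imwrite("pics/s2.png",s["img"][...,::-1])
g=c["img"].min(2)
for n,uv,r,z,h in[("potL",(400,206),17,.077,(.459,-.260)),("potM",(242,157),14,.069,(.602,.2415)),("potS",(291,204),11,.061,(.4605,.0845)),("box",(397,157),20,.053,(.6155,-.248))]:
    m,q,ss,a,N,d=blob(c,g>170,uv,r,z);print(n,m.round(4),(m-h).round(4),q.round(4),np.round(ss,1),round(a,1))
print(get_state()["eef_pos"])
```

```text
potL [ 0.459  -0.2606] [-0.     -0.0006] [ 0.4598 -0.261 ] [56.1 56.3] 1.2
potM [0.6004 0.2408] [-0.0016 -0.0007] [0.5998 0.2412] [39.2 39.1] 1.1
potS [0.4597 0.0845] [-0.0008 -0.    ] [0.4594 0.0855] [25.5 25.4] 46.2
box [ 0.6146 -0.2469] [-0.0009  0.0011] [ 0.6147 -0.2469] [81.3 33.5] 52.0
[0.47268921 0.50009077 0.18023533]
```

View pics/t2.png

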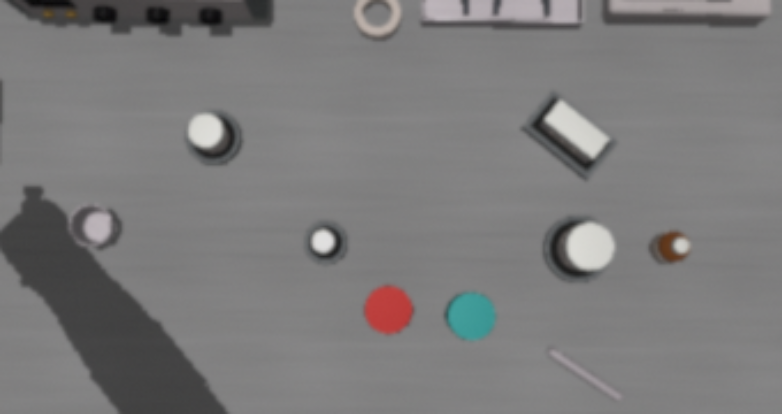

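View pics/s2.png

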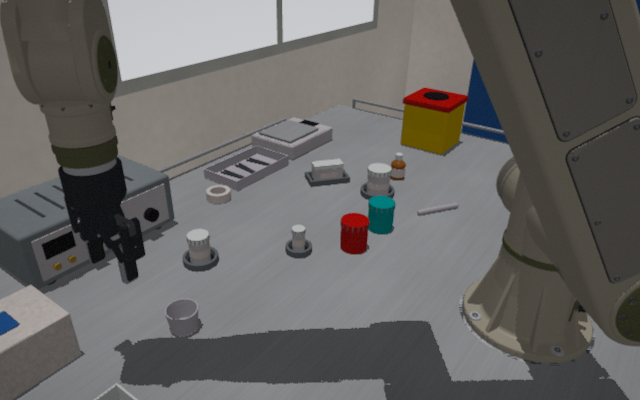

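All four containers stand upright in their own holders: medium at (200,250), small at (298,240), large at (378,182) and box at (327,170) in the side view. The cup and bottle haven't moved, and the arm is clear, so I'm handing in.

```bash
python3 -c "
from workcell import *
print(finish_job())"
```

```text
the job is handed in; nothing more can be done
None
```

The large, medium and small pots are each in the round holder of their own size, and the slide box is in the oblong holder. I handed the job in at about 34 s of the 99 s allowed; the hand-in reports no verdict.

- **Position:** the last top picture puts every container within 2 mm of its holder's centre. The box lies along its holder, with both measured at 52°.
- **Seating:** I felt about 5 to 8 N of floor contact under each container before letting go. I did not measure the heights of their undersides directly. In the pictures all four stand upright in the recesses.
- **Left alone:** the bottle, cup and look-alikes appear where they were at the start, judged by eye. The arm was parked clear of everything.

No check failed or disagreed. The depth map was noisy by about 4 mm and up to 9 mm, so I relied on pixel rays instead. The side view agreed with the top view's starting positions to about 4 mm.

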